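# Load the stainer's reagent rack in the order of the staging rack

## Task

The four stain bottles stand in their drip cups on the grey staging rack in the order in which today's protocol uses them, the first at the staging rack's green end. Move them into the white reagent rack of the slide stainer in the same order, counted from the reagent rack's green end, so that each stands upright on the floor of its own well; the cups stay behind. Never tip a bottle over, and set each one down gently rather than dropping it.

Things in the scene. Friction and masses are not known exactly. Their poses are not given: they have to be found in the camera images.
- bottle_blue_mid (a point): centre (half-way up, on the axis) of the amber bottle with a blue screw cap and a label with a blue stripe: round, 74 mm tall; glass body 36 mm across and straight up to 59 mm above its base, then a cap about 25 mm across. 63 to 126 g, loose. z axis up along the bottle; its yaw means nothing. Grip the glass body across the row of bottles, at this point or up to 10 mm above it.
- bottle_black_mid (a point): centre (half-way up, on the axis) of the amber bottle with a black screw cap and a label with a crimson stripe: round, 76 mm tall; glass body 36 mm across and straight up to 62 mm above its base, then a cap about 25 mm across. 63 to 126 g, loose. z axis up along the bottle; its yaw means nothing. Grip the glass body across the row of bottles, at this point or up to 10 mm above it.
- bottle_red_mid (a point): centre (half-way up, on the axis) of the amber bottle with a red screw cap and a label with an orange stripe: round, 80 mm tall; glass body 36 mm across and straight up to 65 mm above its base, then a cap about 25 mm across. 63 to 126 g, loose. z axis up along the bottle; its yaw means nothing. Grip the glass body across the row of bottles, at this point or up to 10 mm above it.
- bottle_yellow_mid (a point): centre (half-way up, on the axis) of the amber bottle with a yellow screw cap and a yellow label with a white band: round, 74 mm tall; glass body 36 mm across and straight up to 59 mm above its base, then a cap about 25 mm across. 63 to 126 g, loose. z axis up along the bottle; its yaw means nothing. Grip the glass body across the row of bottles, at this point or up to 10 mm above it.
- cup_blue: blue plastic drip cup in which the blue-capped bottle stands at the start: 51 mm across the rim, 11 mm high, inner floor 3 mm above its underside, 41 mm across inside. Fixed to the staging rack and stays there. Origin: centre of its underside, 6 mm above the work surface.
- cup_black: black plastic drip cup in which the black-capped bottle stands at the start: 51 mm across the rim, 11 mm high, inner floor 3 mm above its underside, 41 mm across inside. Fixed to the staging rack and stays there. Origin: centre of its underside, 6 mm above the work surface.
- cup_red: red plastic drip cup in which the red-capped bottle stands at the start: 51 mm across the rim, 11 mm high, inner floor 3 mm above its underside, 41 mm across inside. Fixed to the staging rack and stays there. Origin: centre of its underside, 6 mm above the work surface.
- cup_yellow: yellow plastic drip cup in which the yellow-capped bottle stands at the start: 51 mm across the rim, 11 mm high, inner floor 3 mm above its underside, 41 mm across inside. Fixed to the staging rack and stays there. Origin: centre of its underside, 6 mm above the work surface.
- strip: the staging rack: a low grey metal strip, 246 x 64 mm, with four drip cups in a row on it; one end carries a green end stop, 20 mm high. Fixed. Origin: midway along the row, on the work surface (the ends lie at x = -117 and +129 mm); x axis along the row towards the green end, z up. The cups stand at x = +81 (first), +27, -27 and -81 mm (last), y = 0, in an order that changes from start to start.
- rack: the slide stainer's white reagent rack, 247 x 64 x 20 mm, a green grip, 28 mm high, at one end; fixed, lies any way round. Origin: midway along the row of wells, on the work surface; x axis along the row to the green end (x = -118 to +129 mm), z up. Four round wells at x = +81 (first), +27, -27, -81 mm, y = 0: 46 mm across, mouth bevelled 3 mm, floor 8 mm and mouth 20 mm above the surface.

How it is judged (in metres and radians):
At the end, for the whole second after the job is handed in: Each bottle stands in the rack well whose number, counted from the green end, is that of its own drip cup on the staging rack: centre within 10 mm of the well's centre along and across the rack, base on the well floor within 4 mm, within 0.12 rad of upright, released and at rest (below 0.02 m/s) (((x of cup_blue in the frame of strip between 0.061 and 0.101 m and x of bottle_blue_mid in the frame of rack between 0.071 and 0.091 m) or (x of cup_blue in the frame of strip between 0.007 and 0.047 m and x of bottle_blue_mid in the frame of rack between 0.017 and 0.037 m) or (x of cup_blue in the frame of strip between -0.047 and -0.007 m and x of bottle_blue_mid in the frame of rack between -0.037 and -0.017 m) or (x of cup_blue in the frame of strip between -0.101 and -0.061 m and x of bottle_blue_mid in the frame of rack between -0.091 and -0.071 m)) and y of bottle_blue_mid in the frame of rack between -0.01 and 0.01 m and z of bottle_blue_mid in the frame of rack between 0.041 and 0.049 m and angle between each of bottle_blue_mid, bottle_black_mid, bottle_red_mid, bottle_yellow_mid's own z axis and vertical below 0.12 rad and linear speed of each of bottle_blue, bottle_black, bottle_red, bottle_yellow below 0.02 m/s and contact force between each of bottle_blue, bottle_black, bottle_red, bottle_yellow and the fingers below 0.05 N and ((x of cup_black in the frame of strip between 0.061 and 0.101 m and x of bottle_black_mid in the frame of rack between 0.071 and 0.091 m) or (x of cup_black in the frame of strip between 0.007 and 0.047 m and x of bottle_black_mid in the frame of rack between 0.017 and 0.037 m) or (x of cup_black in the frame of strip between -0.047 and -0.007 m and x of bottle_black_mid in the frame of rack between -0.037 and -0.017 m) or (x of cup_black in the frame of strip between -0.101 and -0.061 m and x of bottle_black_mid in the frame of rack between -0.091 and -0.071 m)) and y of bottle_black_mid in the frame of rack between -0.01 and 0.01 m and z of bottle_black_mid in the frame of rack between 0.042 and 0.05 m and ((x of cup_red in the frame of strip between 0.061 and 0.101 m and x of bottle_red_mid in the frame of rack between 0.071 and 0.091 m) or (x of cup_red in the frame of strip between 0.007 and 0.047 m and x of bottle_red_mid in the frame of rack between 0.017 and 0.037 m) or (x of cup_red in the frame of strip between -0.047 and -0.007 m and x of bottle_red_mid in the frame of rack between -0.037 and -0.017 m) or (x of cup_red in the frame of strip between -0.101 and -0.061 m and x of bottle_red_mid in the frame of rack between -0.091 and -0.071 m)) and y of bottle_red_mid in the frame of rack between -0.01 and 0.01 m and z of bottle_red_mid in the frame of rack between 0.044 and 0.052 m and ((x of cup_yellow in the frame of strip between 0.061 and 0.101 m and x of bottle_yellow_mid in the frame of rack between 0.071 and 0.091 m) or (x of cup_yellow in the frame of strip between 0.007 and 0.047 m and x of bottle_yellow_mid in the frame of rack between 0.017 and 0.037 m) or (x of cup_yellow in the frame of strip between -0.047 and -0.007 m and x of bottle_yellow_mid in the frame of rack between -0.037 and -0.017 m) or (x of cup_yellow in the frame of strip between -0.101 and -0.061 m and x of bottle_yellow_mid in the frame of rack between -0.091 and -0.071 m)) and y of bottle_yellow_mid in the frame of rack between -0.01 and 0.01 m and z of bottle_yellow_mid in the frame of rack between 0.041 and 0.049 m); the robot touches nothing.
It fails at once if a bottle is tipped over (leans more than 0.6 rad) (angle between any of bottle_blue_mid, bottle_black_mid, bottle_red_mid, bottle_yellow_mid's own z axis and vertical above 0.6 rad).
It fails at once if a bottle is dropped (moves faster than 0.8 m/s with no finger on it, a fall of about 33 mm) ((contact force between bottle_blue and the fingers below 0.05 N and linear speed of bottle_blue above 0.8 m/s) or (contact force between bottle_black and the fingers below 0.05 N and linear speed of bottle_black above 0.8 m/s) or (contact force between bottle_red and the fingers below 0.05 N and linear speed of bottle_red above 0.8 m/s) or (contact force between bottle_yellow and the fingers below 0.05 N and linear speed of bottle_yellow above 0.8 m/s)).
It also fails if it takes over 112 s, if anything falls off the work surface, if the arm or the gripper's body presses on something with over 40 N, if the wrist force passes 120 N, or if a joint passes its speed limit or range.

## Robot

A 7-joint arm with a two-finger parallel gripper is mounted at the origin on a cart in front of the work surface, level with it; the furniture and walls round the work are solid. World frame = base frame: x ahead of the robot, y to its left, z up, the work surface at z = 0. Lengths are in mm, angles in rad, forces in N, time in s.
With the tool pointing down it reaches from about 400 to 850 mm from the base axis. Payload 10.4 kg.
Tool frame: the origin (TCP) lies midway between the tips of the shut fingers; the grasp point (between the pads) lies 19 mm behind it (arm.grasp_offset is the distance from the TCP to the grasp point, in mm); z points along the fingers, y is the line along which they close (so a half turn about z gives the same grasp; the last joint's range is limited). The gripper opens to 87 mm and grips with 3 to 60 N. Pads are 19 mm wide; open, the fingers measure 117 mm over their backs; the gripper's body (75 mm by 190 mm) begins 51 mm behind the grasp point.
Start: joints at [-1.197, 0.332, -0.065, 1.46, 0.022, 1.35, -0.088], TCP at [241.532, 576.467, 222.576] pointing down, gripper open.
Joint ranges: [-2.6, 2.6], [-0.5, 2.12], [-1.47, 1.34], [0.16, 2.42], [-1.27, 4.41], [0.06, 2.06], [-2.6, 2.6]. Speed limits (rad/s): [2.22, 2.22, 2.79, 2.79, 3.14, 3.14, 3.14].

## Interface

Orientations are given as a unit quaternion [x, y, z, w].
In Python, from workcell import arm gives the robot as it stands.
- The arm moves only by the shell command python3 -m inch 'ROWS' [FORCE]. ROWS is JSON, a list of rows, each a list of 7 numbers: the shift along the tool's x, y, z each as a share of 0.25 m, from -1 to 1, then the turn, a rotation vector about the tool's x, y, z each as a share of 90 degrees, from -1 to 1, then the closure, from -1 (fully open) to 1 (shut), so that 0 is half open. In form: [[dx, dy, dz, ax, ay, az, claw], ...]. A call has 1 to 5 rows; each row is the pose to reach, as a shift and turn from the pose commanded when the call began, along the tool's axes at that moment; what a row does not reach only later rows make up. A row lasts 1/10 s, in which the tool goes at most 50 mm and 8.59 degrees, less where a joint would pass 70% of its speed; a pose out of reach is approached as far as the arm can. A call with a number of a shift or a turn outside -1 to 1 is refused whole. A call with a gripper value outside its range is refused whole. The fingers move at their own pace and stop on an object; FORCE is the grip in N (left out, the last holds). Time passes only in rows, so rows that repeat a pose let the fingers close. It gives the time, the measured TCP pose, the force, the opening and the grip force at its end, in the units of the state.
- arm.get_obs(): the state, without advancing time (a new reading comes with each control period).
- arm.get_image(name): name is "scene" or "top" or "wrist"; returns (picture, depth): 480x640x3 uint8, red, green, blue; 480x640 float32, mm along the optical axis (not along the pixel's ray), 0 where there is no reading.
- arm.calibration(name): a dict with "fx", "fy", "cx", "cy" (pixels), "rvec" (rotation vector, rad) and "tvec" (3), from world to camera coordinates, as OpenCV has them; the wrist camera has in their place "T_tool_cam" (4x4, takes a point from camera to tool coordinates, whose origin is the TCP and whose axes are the flange's). Camera axes: x right, y down, z forward; pixel columns grow to the right and rows downward; lengths in mm; the calibration is good to about 2 mm. A picture is of the moment at which its call begins: read the wrist's pose just before it. calibration takes no time and is no camera call.
- arm.hand_in(): hands the job in; it is judged then, once.
Trained networks look in the newest picture that a camera, given by its name, has taken for a name from the list of things; names that differ only in an ending like _2 or _b are one class to them, and where a whole thing is asked for, a point or a joint stands for the part that bears it (a point fixed in the world has none). Each returns a list of dicts, best first, with "confidence" (0 to 1); they miss things now and then, are a little off and sometimes report something else, mostly with a low value. They report only what shows in the picture. A call takes as long as a camera call.
- arm.boxes_of(camera, name): "position" ([row, column] in pixels, amid what is visible of it).
- arm.outline_of(camera, name): "pixels" (480x640 bool, what is visible of it) and "position" ([row, column] in pixels, amid what is visible of it).
The state is a dict: "time": time; "q": joint angles; "dq": joint speeds; "joint_efforts": joint torques, N m; "ee_pos": TCP position; "tcp_rot": TCP orientation; "contact_force": force on the tool from outside, world axes, zero at the start; "torque": the same for the moment, N m; "finger_gap": finger opening in mm; "gripper_force": force on a finger pad.
Only numpy, scipy, OpenCV 4.12 (cv2) and the standard library are available. Lean on these libraries where they do the work, as an engineer would, in place of code of your own. Each camera call takes 0.05 s, during which the arm holds its last target. There are 200 camera calls.

## Working session

There is one attempt and no reset: what is moved stays moved. The work goes in short steps, Python scripts to look and compute and a shell command to move; the robot and the scene stay as the last step left them, time stands still between calls to the robot, and variables do not carry over. Pictures are saved under pics/ and viewed, at most 14 in all, crops included, and the job is handed in when it is done.

```bash
mkdir -p pics; python3 - <<'E'
from workcell import arm
import cv2,numpy as np
o=arm.get_obs(); print({k:np.round(v,3).tolist() for k,v in o.items()})
for n in ["scene","top"]:
    p,d=arm.get_image(n); cv2.imwrite(f"pics/{n}0.png",p[:,:,::-1]); np.savez(f"pics/{n}0.npz",p=p,d=d)
    print(n,arm.calibration(n))
    for t in ["bottle_blue_mid","bottle_black_mid","bottle_red_mid","bottle_yellow_mid","strip","rack"]:
        print(t,[(np.round(b["position"]).tolist(),round(b["confidence"],2)) for b in arm.boxes_of(n,t)][:3])
E
```

```text
{'time': 0.0, 'q': [-1.197, 0.333, -0.065, 1.461, 0.022, 1.35, -0.089], 'dq': [-0.0, 0.001, 0.001, -0.0, 0.001, 0.0, 0.001], 'joint_efforts': [0.0, -62.324, 0.025, -38.991, -0.061, 0.039, 0.0], 'ee_pos': [241.384, 576.093, 221.765], 'tcp_rot': [0.197, 0.98, -0.001, -0.0], 'contact_force': [0.287, 0.231, 0.073], 'torque': [0.02, 0.029, 0.013], 'gripper_force': 0.0, 'finger_gap': 87.189}
scene {'fx': 558.2033726253903, 'fy': 558.2033726253903, 'cx': 318.56717048258395, 'cy': 223.39776797189313, 'rvec': array([ 1.91838441, -0.65678999,  0.38987942]), 'tvec': array([-468.56997268,  185.5554315 ,  913.87922313])}
bottle_blue_mid [([175.0, 259.0], 0.6)]
bottle_black_mid [([204.0, 241.0], 0.65)]
bottle_red_mid [([184.0, 253.0], 0.78)]
bottle_yellow_mid [([193.0, 246.0], 0.6)]
strip [([220.0, 248.0], 0.94)]
rack [([274.0, 373.0], 0.9)]
top {'fx': 445.3881438834541, 'fy': 445.3881438834541, 'cx': 321.2165009422884, 'cy': 244.46306040855745, 'rvec': array([ 2.16863572, -2.03591291,  0.22661427]), 'tvec': array([-43.12826574, 570.47813747, 772.96810446])}
bottle_blue_mid []
bottle_black_mid [([283.0, 220.0], 0.7)]
bottle_red_mid [([240.0, 185.0], 0.84), ([260.0, 207.0], 0.2)]
bottle_yellow_mid [([259.0, 209.0], 0.61)]
strip [([265.0, 216.0], 0.91)]
rack [([263.0, 423.0], 0.72)]
```

View pics/scene0.png

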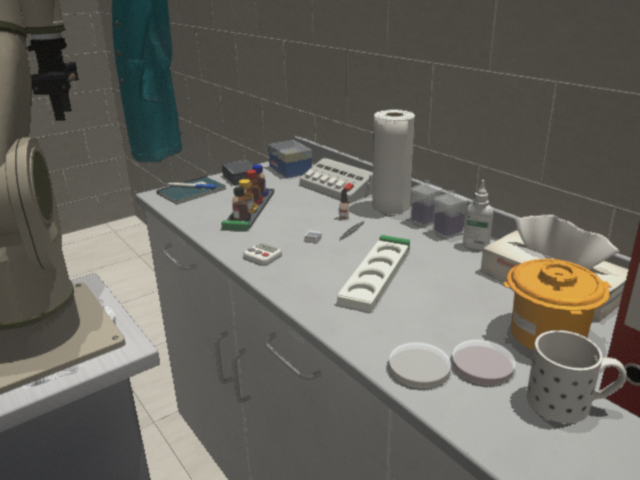

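View pics/top0.png

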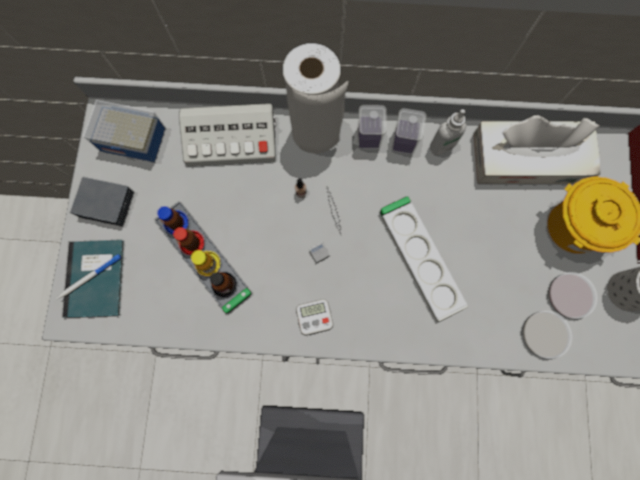

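The pictures show the order from the strip's green end as black, yellow, red, blue. In the top view these caps are at about (222,283), (203,258), (185,237) and (167,214). The rack's green end is at about (396,206), and its wells run down to about (443,297).

```bash
cat > h.py <<'E'
from workcell import arm
import numpy as np, cv2
from scipy.spatial.transform import Rotation as R
def extr(n):
    c=arm.calibration(n)
    if n=="wrist":
        o=arm.get_obs(); T=np.eye(4); T[:3,:3]=R.from_quat(o["tcp_rot"]).as_matrix(); T[:3,3]=o["ee_pos"]
        return c,T@np.array(c["T_tool_cam"])
    M=np.eye(4); M[:3,:3]=cv2.Rodrigues(np.array(c["rvec"]))[0]; M[:3,3]=c["tvec"]
    return c,np.linalg.inv(M)
def cloud(n,d,E=None):
    c,T=E or extr(n); v,u=np.mgrid[:480,:640]
    P=np.stack([(u-c["cx"])/c["fx"]*d,(v-c["cy"])/c["fy"]*d,d],-1)
    return P@T[:3,:3].T+T[:3,3]
def pixplane(E,uv,z):
    c,T=E; uv=np.atleast_2d(uv).astype(float)
    r=np.stack([(uv[:,0]-c["cx"])/c["fx"],(uv[:,1]-c["cy"])/c["fy"],np.ones(len(uv))],-1)@T[:3,:3].T
    return T[:3,3]+r*((z-T[2,3])/r[:,2])[:,None]
def circ(xy):
    A=np.c_[2*xy,np.ones(len(xy))]; s=np.linalg.lstsq(A,(xy**2).sum(1),rcond=None)[0]
    return s[:2],np.sqrt(s[2]+s[:2]@s[:2])
E
python3 - <<'E'
from h import *
p,d=[np.load("pics/top0.npz")[k] for k in "pd"]
arm.get_image("top")
W=cloud("top",d)
o=arm.outline_of("top","rack")[0]; m=o["pixels"]&(d>0)
q=W[m]; print("rack z pct",np.percentile(q[:,2],[5,25,50,75,95]).round(1))
t=q[(q[:,2]>15)]; r=cv2.minAreaRect(t[:,:2].astype(np.float32)); print("rack rect",r,cv2.boxPoints(r).round(1).tolist())
g=(p[:,:,1].astype(int)-np.maximum(p[:,:,0],p[:,:,2]).astype(int))>40
n,l,s,c=cv2.connectedComponentsWithStats(g.astype(np.uint8))
for i in range(1,n):
    if s[i,4]>80: mm=(l==i)&(d>0); print("green",c[i].round(1),s[i,4],np.median(W[mm],0).round(1))
o=arm.outline_of("top","strip")[0]; m=o["pixels"]&(d>0); q=W[m]
r=cv2.minAreaRect(q[:,:2].astype(np.float32)); print("strip",r,np.median(q,0).round(1))
for b in ["blue","black","red","yellow"]:
    for k in ["bottle_%s_mid","cup_%s"]:
        oo=arm.outline_of("top",k%b)
        for o in oo[:1]:
            q=W[o["pixels"]&(d>0)]; zt=np.percentile(q[:,2],95)
            qq=q[q[:,2]>zt-6]; print(k%b,round(o["confidence"],2),len(q),"ztop",zt.round(1),"top centre",qq.mean(0).round(1))
w=np.array([[403,222],[417,246],[430,272],[443,297]]);print(pixplane(extr("top"),w,20).round(1))
E
```

```text
rack z pct [ 7.4  9.9 19.1 21.7 25.7]
rack rect ((570.5167236328125, -206.2078857421875), (247.09877014160156, 65.17137908935547), 29.077449798583984) [[446.70001220703125, -237.8000030517578], [478.3999938964844, -294.70001220703125], [694.2999877929688, -174.60000610351562], [662.7000122070312, -117.69999694824219]]
green [395.3 204.8] 184 [ 669.9 -148.5   29. ]
green [235.8 300.4] 192 [461.6 150.2  20.6]
strip ((548.2306518554688, 230.13156127929688), (252.1703643798828, 67.85002899169922), 42.580101013183594) [526.1 208.2   8.1]
bottle_blue_mid 0.96 413 ztop 85.8 top centre [609.6 287.8  84. ]
cup_blue 0.62 107 ztop 19.3 top centre [614.  282.6  17.1]
bottle_black_mid 0.24 112 ztop 20.4 top centre [607.1 282.3  20.7]
cup_black 0.52 149 ztop 19.4 top centre [485.2 169.7  17.2]
bottle_red_mid 0.82 459 ztop 90.5 top centre [569.9 250.1  89. ]
cup_red 0.72 146 ztop 20.4 top centre [567.2 247.7  19.2]
bottle_yellow_mid 0.68 423 ztop 85.9 top centre [529.5 213.4  84.3]
cup_yellow 0.69 141 ztop 20.3 top centre [532.2 204.2  19.9]
[[ 637.9 -166.8   20. ]
 [ 590.5 -195.5   20. ]
 [ 540.2 -221.7   20. ]
 [ 493.  -247.1   20. ]]
```

```bash
cat >> h.py <<'E'
def rows(x,y,z,yaw,frm=None):
    """row (shift, turn) to bring TCP to x,y,z with finger axis at world angle yaw (deg), pointing down"""
    o=arm.get_obs(); p,r=(o["ee_pos"],R.from_quat(o["tcp_rot"])) if frm is None else frm
    a=np.radians(yaw); Y=np.array([np.cos(a),np.sin(a),0]); Z=np.array([0,0,-1.]); t=R.from_matrix(np.c_[np.cross(Y,Z),Y,Z])
    s=r.inv().apply(np.array([x,y,z])-p)/250; w=(r.inv()*t).as_rotvec()/(np.pi/2)
    print("row",s.round(3).tolist(),w.round(3).tolist()); return np.array([x,y,z]),t
E
python3 - <<'E'
from h import *
print(np.round(arm.calibration("wrist")["T_tool_cam"],3))
rows(549,231,230,132.8)
E
```

```text
[[-1.00000e-03 -9.56000e-01 -2.94000e-01  8.15890e+01]
 [ 1.00000e+00 -1.00000e-03  1.00000e-03 -1.28000e+00]
 [-1.00000e-03 -2.94000e-01  9.56000e-01 -1.61788e+02]
 [ 0.00000e+00  0.00000e+00  0.00000e+00  1.00000e+00]]
row [-1.668, -0.799, -0.03] [0.0, 0.0, -0.728]
```

```bash
python3 -m inch '[[-0.83,-0.4,-0.03,0,0,-0.36,-1],[-0.83,-0.4,-0.03,0,0,-0.36,-1],[-0.83,-0.4,-0.03,0,0,-0.36,-1],[-0.83,-0.4,-0.03,0,0,-0.36,-1],[-0.83,-0.4,-0.03,0,0,-0.36,-1]]' && python3 -c "
from h import *
rows(549,231,230,132.8)"
```

```text
time: 1.75
ee_pos: [396.6, 401.1, 230.5]
tcp_rot: [-0.085, 0.996, -0.0, 0.0]
contact_force: [1.1, 0.0, -0.0]
finger_gap: 86.8
gripper_force: 0.0
row [-0.485, -0.774, 0.002] [-0.0, 0.001, -0.367]
```

```bash
python3 -m inch '[[-0.485,-0.774,0,0,0,-0.367,-1],[-0.485,-0.774,0,0,0,-0.367,-1],[-0.485,-0.774,0,0,0,-0.367,-1],[-0.485,-0.774,0,0,0,-0.367,-1],[-0.485,-0.774,0,0,0,-0.367,-1]]' && python3 -m inch '[[0,0,0,0,0,0,-1],[0,0,0,0,0,0,-1]]' && python3 - <<'E'
from h import *
E=extr("wrist"); p,d=arm.get_image("wrist"); cv2.imwrite("pics/w1.png",p[:,:,::-1]); W=cloud("wrist",d,E)
np.savez("pics/w1.npz",p=p,d=d,W=W)
for b in ["blue","black","red","yellow"]:
    for k in ["bottle_%s_mid","cup_%s"]:
        for o in arm.outline_of("wrist",k%b)[:1]:
            q=W[o["pixels"]&(d>0)]; zt=np.percentile(q[:,2],95)
            qq=q[q[:,2]>zt-4]; c,r=cv2.minEnclosingCircle(qq[:,:2].astype(np.float32)); print(k%b,round(o["confidence"],2),np.round(o["position"]),len(q),"ztop",zt.round(1),qq.mean(0).round(1),"circle",np.round(c,1),round(r,1))
E
```

```text
time: 2.25
ee_pos: [547.3, 232.2, 230.3]
tcp_rot: [-0.367, 0.93, 0.0, 0.0]
contact_force: [0.9, 0.4, -0.3]
finger_gap: 87.0
gripper_force: 0.0
time: 2.45
ee_pos: [546.8, 232.6, 229.9]
tcp_rot: [-0.363, 0.932, 0.0, -0.0]
contact_force: [-0.6, 0.8, 0.2]
finger_gap: 87.1
gripper_force: 0.0
bottle_blue_mid 0.56 [294. 320.] 1305 ztop 83.8 [608.9 288.3  83. ] circle [600.1 276.4] 28.6
cup_blue 0.74 [276. 307.] 281 ztop 17.3 [607.9 286.2  16.1] circle [609.7 288.4] 25.1
bottle_black_mid 0.68 [141. 320.] 1083 ztop 86.0 [492.6 177.7  84.9] circle [492.8 177.7] 12.0
cup_black 0.78 [134. 334.] 721 ztop 17.5 [490.2 178.4  18. ] circle [491.2 178.5] 25.1
bottle_red_mid 0.73 [247. 319.] 1332 ztop 88.8 [569.6 251.6  87.9] circle [570.1 252. ] 12.1
cup_red 0.89 [221. 316.] 439 ztop 17.8 [564.1 246.4  18.3] circle [570.3 252. ] 25.1
bottle_yellow_mid 0.92 [194. 320.] 1069 ztop 84.0 [529.  214.9  83.1] circle [529. 215.] 13.1
cup_yellow 0.65 [176. 312.] 458 ztop 17.5 [526.5 211.5  16.8] circle [530.7 215.2] 25.2
```

View pics/w1.png

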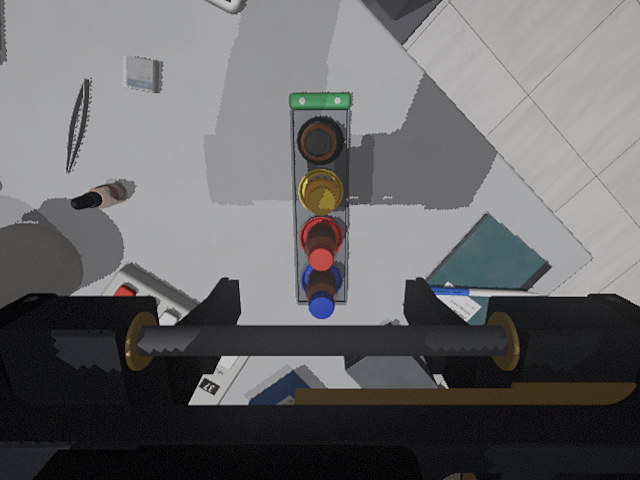

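The wrist view shows the four bottles in line, from black at (320,140) to blue at (320,305). The cup fits agree to within 1 mm. Now going to the black bottle.

```bash
python3 -c "
from h import *
f=rows(492.8,177.7,130,132.84); rows(492.8,177.7,34,132.84,f)"
```

```text
row [0.31, -0.021, 0.4] [0.0, 0.0, -0.001]
row [0.0, 0.0, 0.384] [0.0, 0.0, 0.0]
```

```bash
python3 -m inch '[[0.31,-0.021,0.2,0,0,0,-1],[0.31,-0.021,0.2,0,0,0,-1],[0.31,-0.021,0.4,0,0,0,-1],[0.31,-0.021,0.4,0,0,0,-1],[0.31,-0.021,0.4,0,0,0,-1]]' 25 && python3 -c "
from h import *
rows(492.8,177.7,34,132.84)"
```

```text
time: 3.4
ee_pos: [492.9, 177.7, 130.8]
tcp_rot: [-0.364, 0.931, 0.0, -0.0]
contact_force: [0.9, 0.3, 0.2]
finger_gap: 87.2
gripper_force: 0.0
row [0.0, 0.0, 0.387] [0.0, -0.0, -0.001]
```

```bash
python3 -m inch '[[0,0,0.19,0,0,0,-1],[0,0,0.387,0,0,0,-1],[0,0,0.387,0,0,0,-1],[0,0,0.387,0,0,0,-0.2],[0,0,0.387,0,0,0,0]]' && python3 -m inch '[[0,0,0,0,0,0,0.2],[0,0,0,0,0,0,0.4],[0,0,0,0,0,0,0.6],[0,0,0,0,0,0,1],[0,0,0,0,0,0,1]]' 20 && python3 -m inch '[[0,0,0,0,0,0,1],[0,0,0,0,0,0,1],[0,0,0,0,0,0,1]]'
```

```text
time: 3.9
ee_pos: [495.3, 178.5, 36.7]
tcp_rot: [-0.364, 0.931, 0.0, 0.002]
contact_force: [0.1, 0.6, 0.4]
finger_gap: 78.0
gripper_force: 0.0
time: 4.4
ee_pos: [492.9, 177.3, 33.4]
tcp_rot: [-0.364, 0.931, 0.0, 0.0]
contact_force: [0.7, -0.7, 0.1]
finger_gap: 39.3
gripper_force: 0.0
time: 4.7
ee_pos: [492.9, 177.3, 33.4]
tcp_rot: [-0.364, 0.931, 0.0, -0.0]
contact_force: [-0.7, -0.1, 2.9]
finger_gap: 35.8
gripper_force: 20.2
```

```bash
python3 -m inch '[[0,0,-0.05,0,0,0,1],[0,0,-0.15,0,0,0,1],[0,0,-0.3,0,0,0,1],[0,0,-0.46,0,0,0,1],[0,0,-0.46,0,0,0,1]]' && python3 -c "
from h import *
rows(570,-10,150,126)"
```

```text
time: 5.2
ee_pos: [495.7, 178.3, 154.5]
tcp_rot: [-0.364, 0.931, 0.0, 0.005]
contact_force: [0.5, 0.7, -0.1]
finger_gap: 35.7
gripper_force: 20.2
row [0.292, -0.755, 0.017] [-0.001, 0.006, 0.074]
```

```bash
python3 -m inch '[[0.15,-0.38,0,0,0,0.037,1],[0.292,-0.755,0,0,0,0.074,1],[0.292,-0.755,0,0,0,0.074,1],[0.292,-0.755,0,0,0,0.074,1],[0.292,-0.755,0,0,0,0.074,1]]' && python3 -c "
from h import *
rows(620,-150,200,119.1)"
```

```text
time: 5.7
ee_pos: [568.2, -19.2, 148.6]
tcp_rot: [-0.305, 0.952, -0.002, -0.0]
contact_force: [-0.7, 0.2, 0.1]
finger_gap: 35.2
gripper_force: 20.2
row [0.135, -0.547, -0.204] [-0.002, -0.001, 0.071]
```

```bash
python3 -m inch '[[0.135,-0.547,-0.2,0,0,0.071,1],[0.135,-0.547,-0.2,0,0,0.071,1],[0.135,-0.547,-0.2,0,0,0.071,1],[0.135,-0.547,-0.2,0,0,0.071,1],[0.135,-0.547,-0.2,0,0,0.071,1]]' && python3 -m inch '[[0,0,0,0,0,0,1],[0,0,0,0,0,0,1]]' && python3 - <<'E'
from h import *
E=extr("wrist"); p,d=arm.get_image("wrist"); cv2.imwrite("pics/w2.png",p[:,:,::-1]); W=cloud("wrist",d,E)
np.savez("pics/w2.npz",p=p,d=d,W=W)
for o in arm.outline_of("wrist","rack")[:1]:
    q=W[o["pixels"]&(d>0)]; print(o["confidence"],np.percentile(q[:,2],[5,25,50,75,95]).round(1))
    t=q[(q[:,2]>14)&(q[:,2]<35)]; r=cv2.minAreaRect(t[:,:2].astype(np.float32)); print(r)
a=np.radians(29.08);
for s in (81,27,-27,-81):
    c=np.array([565.7,-208.9])+s*np.array([np.cos(a),np.sin(a)])
    # floor points -> edge of the well floor, and top rim
    f=W[(np.hypot(W[...,0]-c[0],W[...,1]-c[1])<30)&(d>0)]
    fl=f[(f[:,2]>4)&(f[:,2]<12)]
    if len(fl)>20: print(s,c.round(1),len(fl),"floor z",np.median(fl[:,2]).round(1),"mec",[np.round(v,1) for v in cv2.minEnclosingCircle(fl[:,:2].astype(np.float32))])
E
```

```text
time: 6.2
ee_pos: [620.3, -142.8, 198.3]
tcp_rot: [-0.255, 0.967, -0.0, -0.0]
contact_force: [0.3, 1.0, -1.6]
finger_gap: 35.4
gripper_force: 20.2
time: 6.4
ee_pos: [620.1, -139.7, 197.8]
tcp_rot: [-0.257, 0.966, 0.001, -0.0]
contact_force: [0.4, 0.4, -1.3]
finger_gap: 35.3
gripper_force: 20.2
0.66 [ 6.5  7.7 17.9 19.5 21. ]
((570.6467895507812, -204.652099609375), (240.49783325195312, 65.16020965576172), 28.94948387145996)
81 [ 636.5 -169.5] 1407 floor z 7.5 mec [array([ 635.9, -168.8]), np.float64(23.0)]
27 [ 589.3 -195.8] 1644 floor z 7.5 mec [array([ 588.1, -195.2]), np.float64(23.0)]
-27 [ 542.1 -222. ] 1900 floor z 7.4 mec [array([ 540.8, -221.6]), np.float64(23.0)]
-81 [ 494.9 -248.3] 2176 floor z 7.5 mec [array([ 493.1, -248.2]), np.float64(22.9)]
```

View pics/w2.png

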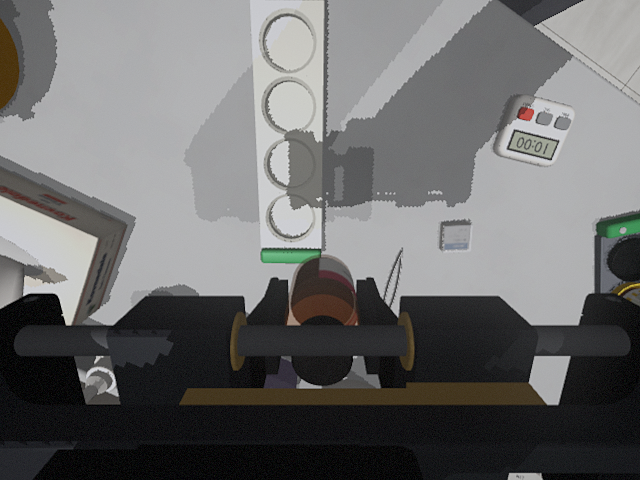

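The wrist view shows all four wells clear at about (290,217), (290,163), (289,105) and (288,42), and the black bottle held upright. The well fits have a radius of 23 mm.

```bash
python3 -c "
from h import *
rows(635.9,-168.8,80,119.08)"
```

```text
row [0.002, -0.131, 0.472] [0.0, -0.0, 0.007]
```

```bash
python3 -m inch '[[0.002,-0.131,0.1,0,0,0.007,1],[0.002,-0.131,0.25,0,0,0.007,1],[0.002,-0.131,0.4,0,0,0.007,1],[0.002,-0.131,0.472,0,0,0.007,1],[0.002,-0.131,0.472,0,0,0.007,1]]' && python3 -m inch '[[0,0,0,0,0,0,1]]' && python3 -c "
from h import *
rows(635.9,-168.8,34,119.08)"
```

```text
time: 7.0
ee_pos: [634.1, -168.9, 77.0]
tcp_rot: [-0.251, 0.968, 0.001, -0.003]
contact_force: [0.3, -0.2, -0.9]
finger_gap: 35.4
gripper_force: 20.2
time: 7.1
ee_pos: [636.4, -169.8, 81.0]
tcp_rot: [-0.251, 0.968, -0.0, 0.0]
contact_force: [0.4, 0.6, -0.2]
finger_gap: 35.2
gripper_force: 20.2
row [0.0, 0.005, 0.188] [-0.0, 0.0, -0.0]
```

```bash
python3 -m inch '[[0,0.004,0.05,0,0,0,1],[0,0.004,0.1,0,0,0,1],[0,0.004,0.14,0,0,0,1],[0,0.004,0.17,0,0,0,1],[0,0.004,0.185,0,0,0,1]]' && python3 -m inch '[[0,0,0,0,0,0,1],[0,0,0,0,0,0,1],[0,0,0,0,0,0,1]]'
```

```text
time: 7.6
ee_pos: [635.2, -169.1, 32.9]
tcp_rot: [-0.251, 0.968, 0.0, -0.001]
contact_force: [0.3, -0.2, -0.4]
finger_gap: 35.7
gripper_force: 20.2
time: 7.9
ee_pos: [636.0, -169.4, 34.5]
tcp_rot: [-0.25, 0.968, -0.0, 0.0]
contact_force: [-0.9, -0.2, -1.0]
finger_gap: 35.6
gripper_force: 20.2
```

```bash
python3 -m inch '[[0,0,0.006,0,0,0,1],[0,0,0.007,0,0,0,1],[0,0,0.007,0,0,0,0.1],[0,0,0.007,0,0,0,-0.2],[0,0,0.007,0,0,0,-1]]' && python3 -m inch '[[0,0,0,0,0,0,-1],[0,0,0,0,0,0,-1],[0,0,0,0,0,0,-1],[0,0,0,0,0,0,-1],[0,0,-0.05,0,0,0,-1]]' && python3 -m inch '[[0,0,-0.1,0,0,0,-1],[0,0,-0.25,0,0,0,-1],[0,0,-0.42,0,0,0,-1],[0,0,-0.42,0,0,0,-1],[0,0,-0.42,0,0,0,-1]]' && python3 -c "
from h import *
rows(570,-10,150,126)"
```

```text
time: 8.4
ee_pos: [635.7, -169.3, 32.3]
tcp_rot: [-0.251, 0.968, -0.0, 0.0]
contact_force: [0.5, -0.5, 1.0]
finger_gap: 48.2
gripper_force: 0.0
time: 8.9
ee_pos: [634.5, -168.9, 43.5]
tcp_rot: [-0.251, 0.968, 0.001, -0.001]
contact_force: [-0.0, 0.1, -0.1]
finger_gap: 84.0
gripper_force: 0.0
time: 9.4
ee_pos: [636.4, -169.5, 151.8]
tcp_rot: [-0.25, 0.968, -0.001, 0.001]
contact_force: [-0.4, 0.7, -1.1]
finger_gap: 87.0
gripper_force: 0.0
row [-0.077, 0.687, 0.006] [-0.001, 0.002, -0.078]
```

```bash
python3 -m inch '[[-0.077,0.687,0,0,0,-0.078,-1],[-0.077,0.687,0,0,0,-0.078,-1],[-0.077,0.687,0,0,0,-0.078,-1],[-0.077,0.687,0,0,0,-0.078,-1],[-0.077,0.687,0,0,0,-0.078,-1]]' && python3 -c "
from h import *
rows(529.2,215,150,132.84)"
```

```text
time: 9.9
ee_pos: [567.5, -5.2, 148.9]
tcp_rot: [-0.312, 0.95, 0.001, -0.001]
contact_force: [0.1, 0.1, 0.6]
finger_gap: 87.0
gripper_force: 0.0
row [-0.399, 0.8, -0.003] [0.002, -0.0, -0.072]
```

```bash
python3 -m inch '[[-0.399,0.8,0,0,0,-0.072,-1],[-0.399,0.8,0,0,0,-0.072,-1],[-0.399,0.8,0,0,0,-0.072,-1],[-0.399,0.8,0,0,0,-0.072,-1],[-0.399,0.8,0,0,0,-0.072,-1]]' && python3 -m inch '[[0,0,0,0,0,0,-1],[0,0,0,0,0,0,-1]]' && python3 - <<'E'
from h import *
rows(529.2,215,34,132.84)
E=extr("top"); p,d=arm.get_image("top"); cv2.imwrite("pics/t1.png",p[150:350,100:500,::-1]); W=cloud("top",d)
q=W[(np.hypot(W[...,0]-636,W[...,1]+169)<30)&(d>0)&(W[...,2]>70)]; print(len(q),q.mean(0).round(1),np.percentile(q[:,2],95).round(1))
E
```

```text
time: 10.4
ee_pos: [530.7, 214.8, 148.9]
tcp_rot: [-0.364, 0.931, 0.001, -0.001]
contact_force: [-0.8, 1.1, 0.1]
finger_gap: 87.1
gripper_force: 0.0
time: 10.6
ee_pos: [532.4, 209.5, 149.0]
tcp_rot: [-0.362, 0.932, -0.0, -0.001]
contact_force: [0.3, -0.9, -0.1]
finger_gap: 87.0
gripper_force: 0.0
row [-0.006, 0.025, 0.46] [-0.0, -0.001, -0.004]
155 [ 635.2 -169.3   84.2] 87.8
```

View pics/t1.png

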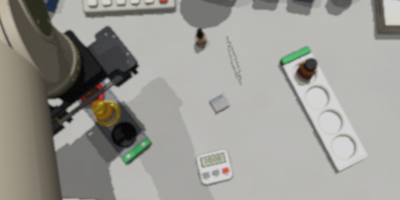

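The black bottle stands in well 1, at crop pixel (308,68), centred to within 1 mm. Next is yellow.

```bash
python3 -m inch '[[-0.006,0.025,0,0,0,-0.004,-1],[-0.006,0.025,0.15,0,0,-0.004,-1],[-0.006,0.025,0.3,0,0,-0.004,-1],[-0.006,0.025,0.46,0,0,-0.004,-1],[-0.006,0.025,0.46,0,0,-0.004,-1]]' && python3 -m inch '[[0,0,0,0,0,0,-0.2],[0,0,0,0,0,0,0],[0,0,0,0,0,0,0.2],[0,0,0,0,0,0,0.4],[0,0,0,0,0,0,0.6]]' && python3 -m inch '[[0,0,0,0,0,0,1],[0,0,0,0,0,0,1],[0,0,0,0,0,0,1],[0,0,0,0,0,0,1],[0,0,0,0,0,0,1]]'
```

```text
time: 11.15
ee_pos: [525.8, 213.8, 30.0]
tcp_rot: [-0.365, 0.931, -0.001, -0.004]
contact_force: [-1.4, -0.8, -0.3]
finger_gap: 87.1
gripper_force: 0.0
time: 11.65
ee_pos: [529.5, 216.5, 35.7]
tcp_rot: [-0.366, 0.931, 0.0, 0.001]
contact_force: [0.1, -0.9, -1.0]
finger_gap: 55.0
gripper_force: 0.0
time: 12.15
ee_pos: [529.1, 216.3, 34.9]
tcp_rot: [-0.365, 0.931, 0.0, 0.0]
contact_force: [-0.8, 0.4, 2.0]
finger_gap: 35.4
gripper_force: 20.0
```

```bash
python3 -m inch '[[0,0,-0.05,0,0,0,1],[0,0,-0.15,0,0,0,1],[0,0,-0.3,0,0,0,1],[0,0,-0.46,0,0,0,1],[0,0,-0.46,0,0,0,1]]' && python3 -c "
from h import *
rows(560,10,150,126)"
```

```text
time: 12.65
ee_pos: [531.9, 217.5, 156.4]
tcp_rot: [-0.365, 0.931, 0.001, 0.005]
contact_force: [0.6, 0.2, -1.8]
finger_gap: 35.6
gripper_force: 20.0
row [0.482, -0.685, 0.023] [-0.001, 0.006, 0.076]
```

```bash
python3 -m inch '[[0.24,-0.34,0,0,0,0.038,1],[0.482,-0.685,0,0,0,0.076,1],[0.482,-0.685,0,0,0,0.076,1],[0.482,-0.685,0,0,0,0.076,1],[0.482,-0.685,0,0,0,0.076,1]]' && python3 -c "
from h import *
rows(588.1,-195.2,150,119.08)"
```

```text
time: 13.15
ee_pos: [557.3, 1.3, 150.2]
tcp_rot: [-0.305, 0.952, -0.001, -0.0]
contact_force: [0.2, 0.6, -1.0]
finger_gap: 35.8
gripper_force: 20.0
row [0.357, -0.711, 0.003] [-0.002, -0.001, 0.072]
```

```bash
python3 -m inch '[[0.18,-0.36,0,0,0,0.036,1],[0.357,-0.711,0,0,0,0.072,1],[0.357,-0.711,0,0,0,0.072,1],[0.357,-0.711,0,0,0,0.072,1],[0.357,-0.711,0,0,0,0.072,1]]' && python3 -m inch '[[0,0,0,0,0,0,1],[0,0,0,0,0,0,1],[0,0,0,0,0,0,1]]' && python3 -c "
from h import *
rows(588.1,-195.2,60,119.08)"
```

```text
time: 13.65
ee_pos: [588.4, -195.8, 149.9]
tcp_rot: [-0.251, 0.968, -0.002, -0.001]
contact_force: [-1.2, -0.8, -1.1]
finger_gap: 35.7
gripper_force: 20.0
time: 13.95
ee_pos: [589.9, -185.5, 149.7]
tcp_rot: [-0.256, 0.967, 0.0, 0.0]
contact_force: [-0.1, 0.1, -1.5]
finger_gap: 35.6
gripper_force: 20.0
row [0.026, -0.03, 0.359] [0.001, 0.0, 0.007]
```

```bash
python3 -m inch '[[0.026,-0.03,0.05,0,0,0.007,1],[0.026,-0.03,0.12,0,0,0.007,1],[0.026,-0.03,0.21,0,0,0.007,1],[0.026,-0.03,0.28,0,0,0.007,1],[0.026,-0.03,0.31,0,0,0.007,1]]' && python3 -m inch '[[0,0,0,0,0,0,1],[0,0,0,0,0,0,1],[0,0,0,0,0,0,1]]' && python3 -c "
from h import *
rows(588.1,-195.2,34,119.08)"
```

```text
time: 14.45
ee_pos: [586.3, -196.8, 69.7]
tcp_rot: [-0.25, 0.968, 0.001, -0.001]
contact_force: [0.0, 0.1, -1.4]
finger_gap: 35.9
gripper_force: 20.0
time: 14.75
ee_pos: [588.3, -197.4, 73.3]
tcp_rot: [-0.25, 0.968, -0.0, 0.001]
contact_force: [-0.1, -0.4, -0.7]
finger_gap: 35.6
gripper_force: 20.0
row [-0.003, 0.008, 0.157] [-0.001, 0.001, -0.002]
```

```bash
python3 -m inch '[[-0.003,0.008,0.04,0,0,-0.002,1],[-0.003,0.008,0.08,0,0,-0.002,1],[-0.003,0.008,0.12,0,0,-0.002,1],[-0.003,0.008,0.14,0,0,-0.002,1],[-0.003,0.008,0.155,0,0,-0.002,1]]' && python3 -m inch '[[0,0,0,0,0,0,1],[0,0,0,0,0,0,1],[0,0,0,0,0,0,1]]'
```

```text
time: 15.25
ee_pos: [587.1, -194.8, 33.5]
tcp_rot: [-0.251, 0.968, 0.001, -0.0]
contact_force: [-12.4, 6.2, 31.9]
finger_gap: 35.5
gripper_force: 20.0
time: 15.55
ee_pos: [587.5, -195.1, 33.7]
tcp_rot: [-0.251, 0.968, 0.0, 0.0]
contact_force: [-1.5, 0.7, 3.5]
finger_gap: 35.4
gripper_force: 20.0
```

```bash
python3 -m inch '[[0,0,0,0,0,0,1],[0,0,0,0,0,0,0.1],[0,0,0,0,0,0,-0.2],[0,0,0,0,0,0,-1],[0,0,0,0,0,0,-1]]' && python3 -m inch '[[0,0,0,0,0,0,-1],[0,0,0,0,0,0,-1],[0,0,0,0,0,0,-1],[0,0,0,0,0,0,-1],[0,0,-0.05,0,0,0,-1]]' && python3 -m inch '[[0,0,-0.1,0,0,0,-1],[0,0,-0.25,0,0,0,-1],[0,0,-0.42,0,0,0,-1],[0,0,-0.42,0,0,0,-1],[0,0,-0.42,0,0,0,-1]]' && python3 -c "
from h import *
rows(570,30,150,126)"
```

```text
time: 16.05
ee_pos: [587.5, -195.0, 33.4]
tcp_rot: [-0.251, 0.968, -0.0, 0.0]
contact_force: [-0.2, -0.5, 0.2]
finger_gap: 55.1
gripper_force: 0.0
time: 16.55
ee_pos: [586.2, -194.7, 44.9]
tcp_rot: [-0.251, 0.968, 0.001, -0.001]
contact_force: [0.2, 0.2, -0.0]
finger_gap: 85.5
gripper_force: 0.0
time: 17.05
ee_pos: [588.1, -195.3, 152.9]
tcp_rot: [-0.251, 0.968, -0.001, 0.001]
contact_force: [0.6, -0.7, -0.9]
finger_gap: 87.0
gripper_force: 0.0
row [-0.375, 0.823, 0.011] [-0.001, 0.001, -0.077]
```

```bash
python3 -m inch '[[-0.375,0.823,0,0,0,-0.077,-1],[-0.375,0.823,0,0,0,-0.077,-1],[-0.375,0.823,0,0,0,-0.077,-1],[-0.375,0.823,0,0,0,-0.077,-1],[-0.375,0.823,0,0,0,-0.077,-1]]' && python3 -c "
from h import *
rows(570.1,252,150,132.84)"
```

```text
time: 17.55
ee_pos: [567.8, 35.6, 150.0]
tcp_rot: [-0.312, 0.95, 0.001, -0.001]
contact_force: [1.4, 0.4, 0.3]
finger_gap: 87.0
gripper_force: 0.0
row [-0.52, 0.692, 0.001] [0.002, -0.0, -0.072]
```

```bash
python3 -m inch '[[-0.52,0.692,0,0,0,-0.072,-1],[-0.52,0.692,0,0,0,-0.072,-1],[-0.52,0.692,0,0,0,-0.072,-1],[-0.52,0.692,0,0,0,-0.072,-1],[-0.52,0.692,0,0,0,-0.072,-1]]' && python3 -m inch '[[0,0,0,0,0,0,-1],[0,0,0,0,0,0,-1],[0,0,0,0,0,0,-1]]' && python3 - <<'E'
from h import *
rows(570.1,252,34,132.84)
E=extr("wrist"); p,d=arm.get_image("wrist"); W=cloud("wrist",d,E)
for c in ((570.1,252),(608.9,288.3)):
    q=W[(np.hypot(W[...,0]-c[0],W[...,1]-c[1])<20)&(d>0)&(W[...,2]>78)&(W[...,2]<92)]
    if len(q)>30: print("wrist",len(q),q.mean(0).round(1),[np.round(v,1) for v in cv2.minEnclosingCircle(q[:,:2].astype(np.float32))])
p,d=arm.get_image("top"); W=cloud("top",d)
for c in ((636,-169),(588,-195)):
    q=W[(np.hypot(W[...,0]-c[0],W[...,1]-c[1])<26)&(d>0)&(W[...,2]>74)]; print(len(q),q.mean(0).round(1),np.percentile(q[:,2],95).round(1))
E
```

```text
time: 18.05
ee_pos: [570.1, 253.3, 149.6]
tcp_rot: [-0.366, 0.931, 0.001, -0.001]
contact_force: [0.2, 0.1, -0.1]
finger_gap: 87.2
gripper_force: 0.0
time: 18.35
ee_pos: [573.0, 244.2, 150.7]
tcp_rot: [-0.361, 0.932, -0.0, -0.0]
contact_force: [-0.7, 0.6, 0.8]
finger_gap: 87.1
gripper_force: 0.0
row [-0.013, 0.031, 0.467] [-0.0, -0.001, -0.005]
wrist 936 [569.2 251.   87.3] [array([569.9, 252. ]), np.float64(12.2)]
wrist 452 [604.9 284.5  82.3] [array([608.8, 288.6]), np.float64(13.5)]
147 [ 635.4 -169.4   85. ] 88.0
775 [ 594.6 -185.6  519.5] 655.8
```

```bash
python3 -m inch '[[-0.013,0.031,0,0,0,-0.005,-1],[-0.013,0.031,0.15,0,0,-0.005,-1],[-0.013,0.031,0.3,0,0,-0.005,-1],[-0.013,0.031,0.467,0,0,-0.005,-1],[-0.013,0.031,0.467,0,0,-0.005,-1]]' && python3 -m inch '[[0,0,0,0,0,0,-0.2],[0,0,0,0,0,0,0],[0,0,0,0,0,0,0.2],[0,0,0,0,0,0,0.4],[0,0,0,0,0,0,0.6]]' && python3 -m inch '[[0,0,0,0,0,0,1],[0,0,0,0,0,0,1],[0,0,0,0,0,0,1],[0,0,0,0,0,0,1],[0,0,0,0,0,0,1]]'
```

```text
time: 18.95
ee_pos: [565.9, 253.1, 28.9]
tcp_rot: [-0.366, 0.93, -0.0, -0.005]
contact_force: [-0.6, -0.1, -0.4]
finger_gap: 87.2
gripper_force: 0.0
time: 19.45
ee_pos: [570.2, 254.9, 35.3]
tcp_rot: [-0.366, 0.931, 0.0, 0.001]
contact_force: [-0.1, -0.2, 0.3]
finger_gap: 55.0
gripper_force: 0.0
time: 19.95
ee_pos: [569.9, 254.5, 34.4]
tcp_rot: [-0.366, 0.931, -0.0, 0.0]
contact_force: [-0.4, -0.5, 1.8]
finger_gap: 35.7
gripper_force: 20.0
```

```bash
python3 -m inch '[[0,0,-0.05,0,0,0,1],[0,0,-0.15,0,0,0,1],[0,0,-0.3,0,0,0,1],[0,0,-0.46,0,0,0,1],[0,0,-0.46,0,0,0,1]]' && python3 -c "
from h import *
rows(555,30,150,126)"
```

```text
time: 20.45
ee_pos: [572.5, 256.0, 156.3]
tcp_rot: [-0.366, 0.931, 0.001, 0.005]
contact_force: [0.5, 0.4, -1.3]
finger_gap: 35.6
gripper_force: 20.0
row [0.667, -0.614, 0.02] [-0.001, 0.006, 0.077]
```

```bash
python3 -m inch '[[0.33,-0.307,0,0,0,0.038,1],[0.667,-0.614,0,0,0,0.077,1],[0.667,-0.614,0,0,0,0.077,1],[0.667,-0.614,0,0,0,0.077,1],[0.667,-0.614,0,0,0,0.077,1]]' && python3 -c "
from h import *
rows(542.3,-220.8,150,119.08)"
```

```text
time: 20.95
ee_pos: [551.5, 23.6, 149.6]
tcp_rot: [-0.307, 0.952, -0.0, -0.0]
contact_force: [0.5, -0.1, -0.5]
finger_gap: 35.4
gripper_force: 20.0
row [0.601, -0.772, -0.001] [-0.0, -0.0, 0.074]
```

```bash
python3 -m inch '[[0.3,-0.386,0,0,0,0.037,1],[0.601,-0.772,0,0,0,0.074,1],[0.601,-0.772,0,0,0,0.074,1],[0.601,-0.772,0,0,0,0.074,1],[0.601,-0.772,0,0,0,0.074,1]]' && python3 -m inch '[[0,0,0,0,0,0,1],[0,0,0,0,0,0,1],[0,0,0,0,0,0,1]]' && python3 -c "
from h import *
rows(542.3,-220.8,70,119.08)"
```

```text
time: 21.45
ee_pos: [543.7, -218.2, 149.6]
tcp_rot: [-0.253, 0.967, -0.0, 0.0]
contact_force: [1.6, -0.3, -0.6]
finger_gap: 35.7
gripper_force: 20.0
time: 21.75
ee_pos: [544.6, -214.5, 149.2]
tcp_rot: [-0.254, 0.967, 0.0, 0.0]
contact_force: [-0.1, 0.6, -1.1]
finger_gap: 35.6
gripper_force: 20.0
row [0.02, -0.018, 0.317] [0.001, 0.0, 0.004]
```

```bash
python3 -m inch '[[0.02,-0.018,0.05,0,0,0.004,1],[0.02,-0.018,0.12,0,0,0.004,1],[0.02,-0.018,0.21,0,0,0.004,1],[0.02,-0.018,0.28,0,0,0.004,1],[0.02,-0.018,0.31,0,0,0.004,1]]' && python3 -m inch '[[0,0,0,0,0,0,1],[0,0,0,0,0,0,1],[0,0,0,0,0,0,1]]' && python3 -c "
from h import *
rows(542.3,-220.8,33.4,119.08)"
```

```text
time: 22.25
ee_pos: [541.0, -221.1, 69.3]
tcp_rot: [-0.251, 0.968, 0.001, -0.001]
contact_force: [-0.2, 0.5, -0.9]
finger_gap: 35.5
gripper_force: 20.0
time: 22.55
ee_pos: [542.9, -222.4, 72.7]
tcp_rot: [-0.251, 0.968, -0.0, 0.001]
contact_force: [-0.1, 0.2, -1.0]
finger_gap: 35.5
gripper_force: 20.0
row [-0.001, 0.007, 0.157] [-0.001, 0.001, -0.001]
```

```bash
python3 -m inch '[[-0.001,0.007,0.04,0,0,-0.001,1],[-0.001,0.007,0.08,0,0,-0.001,1],[-0.001,0.007,0.11,0,0,-0.001,1],[-0.001,0.007,0.13,0,0,-0.001,1],[-0.001,0.007,0.145,0,0,-0.001,1]]' && python3 -m inch '[[0,0,0,0,0,0,1],[0,0,0.003,0,0,0,1],[0,0,0.006,0,0,0,1],[0,0,0.01,0,0,0,1],[0,0,0.01,0,0,0,1]]'
```

```text
time: 23.05
ee_pos: [541.4, -220.5, 34.8]
tcp_rot: [-0.251, 0.968, 0.0, -0.0]
contact_force: [0.0, -0.1, -0.5]
finger_gap: 35.4
gripper_force: 20.0
time: 23.55
ee_pos: [541.9, -220.6, 33.4]
tcp_rot: [-0.251, 0.968, -0.0, 0.0]
contact_force: [-1.5, -0.1, 2.7]
finger_gap: 35.6
gripper_force: 20.0
```

```bash
python3 -m inch '[[0,0,0,0,0,0,1],[0,0,0,0,0,0,0.1],[0,0,0,0,0,0,-0.2],[0,0,0,0,0,0,-1],[0,0,0,0,0,0,-1]]' && python3 -m inch '[[0,0,0,0,0,0,-1],[0,0,0,0,0,0,-1],[0,0,0,0,0,0,-1],[0,0,0,0,0,0,-1],[0,0,-0.05,0,0,0,-1]]' && python3 -m inch '[[0,0,-0.1,0,0,0,-1],[0,0,-0.25,0,0,0,-1],[0,0,-0.46,0,0,0,-1],[0,0,-0.46,0,0,0,-1],[0,0,-0.46,0,0,0,-1]]' && python3 -c "
from h import *
rows(565,25,150,126)"
```

```text
time: 24.05
ee_pos: [541.5, -220.5, 32.9]
tcp_rot: [-0.251, 0.968, 0.0, -0.0]
contact_force: [0.2, -0.6, 0.6]
finger_gap: 55.3
gripper_force: 0.0
time: 24.55
ee_pos: [540.5, -220.1, 44.5]
tcp_rot: [-0.251, 0.968, 0.001, -0.001]
contact_force: [-1.1, 0.2, 0.3]
finger_gap: 85.9
gripper_force: 0.0
time: 25.05
ee_pos: [542.5, -220.9, 162.7]
tcp_rot: [-0.251, 0.968, -0.001, 0.002]
contact_force: [-1.1, -0.7, -0.2]
finger_gap: 86.8
gripper_force: 0.0
row [-0.557, 0.816, 0.051] [-0.002, 0.002, -0.077]
```

```bash
python3 -m inch '[[-0.557,0.816,0.05,0,0,-0.077,-1],[-0.557,0.816,0.05,0,0,-0.077,-1],[-0.557,0.816,0.05,0,0,-0.077,-1],[-0.557,0.816,0.05,0,0,-0.077,-1],[-0.557,0.816,0.05,0,0,-0.077,-1]]' && python3 -c "
from h import *
rows(600,279,150,132.84)"
```

```text
time: 25.55
ee_pos: [563.0, 27.7, 146.8]
tcp_rot: [-0.31, 0.951, 0.0, -0.001]
contact_force: [0.7, 0.1, 0.3]
finger_gap: 86.7
gripper_force: 0.0
row [-0.711, 0.725, -0.013] [0.001, -0.001, -0.075]
```

```bash
python3 -m inch '[[-0.711,0.725,-0.013,0,0,-0.075,-1],[-0.711,0.725,-0.013,0,0,-0.075,-1],[-0.711,0.725,-0.013,0,0,-0.075,-1],[-0.711,0.725,-0.013,0,0,-0.075,-1],[-0.711,0.725,-0.013,0,0,-0.075,-1]]' && python3 -m inch '[[0,0,0,0,0,0,-1],[0,0,0,0,0,0,-1],[0,0,0,0,0,0,-1]]' && python3 - <<'E'
from h import *
rows(608.8,288.4,34,132.84)
E=extr("wrist"); p,d=arm.get_image("wrist"); W=cloud("wrist",d,E)
q=W[(np.hypot(W[...,0]-608.8,W[...,1]-288.4)<20)&(d>0)&(W[...,2]>78)&(W[...,2]<92)]
if len(q)>30: print("wrist",len(q),q.mean(0).round(1),[np.round(v,1) for v in cv2.minEnclosingCircle(q[:,:2].astype(np.float32))])
E
```

```text
time: 26.05
ee_pos: [599.8, 274.4, 149.9]
tcp_rot: [-0.365, 0.931, -0.0, -0.001]
contact_force: [2.0, 0.3, 0.5]
finger_gap: 87.2
gripper_force: 0.0
time: 26.35
ee_pos: [600.4, 271.0, 150.2]
tcp_rot: [-0.364, 0.931, -0.001, -0.001]
contact_force: [-0.5, -0.2, 0.5]
finger_gap: 87.2
gripper_force: 0.0
row [-0.073, 0.029, 0.465] [-0.0, -0.001, -0.002]
wrist 960 [609.1 288.5  82.8] [array([609.8, 289. ]), np.float64(13.5)]
```

```bash
python3 -m inch '[[-0.073,0.022,0,0,0,-0.002,-1],[-0.073,0.022,0.1,0,0,-0.002,-1],[-0.073,0.022,0.16,0,0,-0.002,-1],[-0.073,0.022,0.16,0,0,-0.002,-1],[-0.073,0.022,0.16,0,0,-0.002,-1]]' && python3 -m inch '[[0,0,0,0,0,0,-1],[0,0,0,0,0,0,-1],[0,0,0,0,0,0,-1]]' && python3 -c "
from h import *
rows(609.2,288.6,34,132.84)"
```

```text
time: 26.9
ee_pos: [610.3, 288.1, 111.4]
tcp_rot: [-0.366, 0.931, -0.0, -0.0]
contact_force: [-0.2, 0.2, 0.4]
finger_gap: 87.0
gripper_force: 0.0
time: 27.2
ee_pos: [610.6, 289.2, 112.0]
tcp_rot: [-0.366, 0.931, 0.0, 0.001]
contact_force: [0.5, -0.1, 0.2]
finger_gap: 87.3
gripper_force: 0.0
row [0.006, 0.002, 0.312] [-0.0, 0.001, 0.001]
```

```bash
python3 -m inch '[[0.006,0.002,0.1,0,0,0,-1],[0.006,0.002,0.2,0,0,0,-1],[0.006,0.002,0.28,0,0,0,-1],[0.006,0.002,0.312,0,0,0,-1],[0.006,0.002,0.312,0,0,0,-1]]' && python3 -m inch '[[0,0,0,0,0,0,-0.2],[0,0,0,0,0,0,0],[0,0,0,0,0,0,0.2],[0,0,0,0,0,0,0.4],[0,0,0,0,0,0,0.6]]' && python3 -m inch '[[0,0,0,0,0,0,1],[0,0,0,0,0,0,1],[0,0,0,0,0,0,1],[0,0,0,0,0,0,1],[0,0,0,0,0,0,1]]'
```

```text
time: 27.7
ee_pos: [608.3, 288.3, 32.5]
tcp_rot: [-0.366, 0.931, -0.0, -0.001]
contact_force: [0.2, 0.1, 0.1]
finger_gap: 87.2
gripper_force: 0.0
time: 28.2
ee_pos: [608.9, 288.6, 33.6]
tcp_rot: [-0.366, 0.931, 0.0, 0.0]
contact_force: [-0.3, 0.1, 0.8]
finger_gap: 54.9
gripper_force: 0.0
time: 28.7
ee_pos: [608.7, 288.5, 33.2]
tcp_rot: [-0.366, 0.931, 0.0, -0.0]
contact_force: [0.3, 0.2, 0.4]
finger_gap: 35.6
gripper_force: 20.0
```

```bash
python3 -m inch '[[0,0,-0.05,0,0,0,1],[0,0,-0.15,0,0,0,1],[0,0,-0.3,0,0,0,1],[0,0,-0.46,0,0,0,1],[0,0,-0.46,0,0,0,1]]' && python3 -c "
from h import *
rows(555,50,150,126)"
```

```text
time: 29.2
ee_pos: [611.8, 289.7, 155.9]
tcp_rot: [-0.366, 0.931, 0.001, 0.005]
contact_force: [0.7, 0.3, -0.6]
finger_gap: 35.7
gripper_force: 20.0
row [0.82, -0.547, 0.017] [-0.001, 0.007, 0.077]
```

```bash
python3 -m inch '[[0.4,-0.27,0,0,0,0.038,1],[0.82,-0.547,0,0,0,0.077,1],[0.82,-0.547,0,0,0,0.077,1],[0.82,-0.547,0,0,0,0.077,1],[0.82,-0.547,0,0,0,0.077,1]]' && python3 -m inch '[[0,0,0,0,0,0,1]]' && python3 -c "
from h import *
rows(520,-150,150,121)"
```

```text
time: 29.7
ee_pos: [551.3, 46.3, 148.9]
tcp_rot: [-0.309, 0.951, 0.0, 0.0]
contact_force: [0.4, 0.1, -1.5]
finger_gap: 35.5
gripper_force: 20.0
time: 29.8
ee_pos: [551.1, 40.8, 149.1]
tcp_rot: [-0.305, 0.952, -0.001, -0.0]
contact_force: [1.6, 0.9, -0.4]
finger_gap: 35.4
gripper_force: 20.0
row [0.544, -0.549, -0.002] [-0.001, -0.0, 0.05]
```

```bash
python3 -m inch '[[0.27,-0.275,0,0,0,0.025,1],[0.544,-0.549,0,0,0,0.05,1],[0.544,-0.549,0,0,0,0.05,1],[0.544,-0.549,0,0,0,0.05,1],[0.544,-0.549,0,0,0,0.05,1]]' && python3 -m inch '[[0,0,0,0,0,0,1],[0,0,0,0,0,0,1]]' && python3 -c "
from h import *
rows(493.1,-248.2,120,119.08)"
```

```text
time: 30.3
ee_pos: [521.1, -149.4, 149.1]
tcp_rot: [-0.267, 0.964, -0.001, -0.0]
contact_force: [0.4, -0.2, 0.1]
finger_gap: 35.3
gripper_force: 20.0
time: 30.5
ee_pos: [523.2, -140.8, 148.4]
tcp_rot: [-0.273, 0.962, 0.0, 0.0]
contact_force: [0.0, 0.6, -0.7]
finger_gap: 35.4
gripper_force: 20.0
row [0.328, -0.303, 0.113] [0.0, 0.0, 0.028]
```

```bash
python3 -m inch '[[0.16,-0.15,0.02,0,0,0.014,1],[0.328,-0.303,0.05,0,0,0.028,1],[0.328,-0.303,0.113,0,0,0.028,1],[0.328,-0.303,0.113,0,0,0.028,1],[0.328,-0.303,0.113,0,0,0.028,1]]' && python3 -m inch '[[0,0,0,0,0,0,1],[0,0,0,0,0,0,1],[0,0,0,0,0,0,1]]' && python3 -c "
from h import *
rows(493.1,-248.2,70,119.08)"
```

```text
time: 31.0
ee_pos: [493.2, -247.7, 119.9]
tcp_rot: [-0.252, 0.968, 0.001, -0.0]
contact_force: [0.6, -0.4, -0.6]
finger_gap: 35.8
gripper_force: 20.0
time: 31.3
ee_pos: [493.2, -248.8, 120.4]
tcp_rot: [-0.251, 0.968, -0.0, 0.0]
contact_force: [-0.2, -0.3, -1.4]
finger_gap: 35.6
gripper_force: 20.0
row [-0.001, 0.002, 0.202] [-0.0, 0.001, 0.0]
```

```bash
python3 -m inch '[[0,0.002,0.05,0,0,0,1],[0,0.002,0.11,0,0,0,1],[0,0.002,0.16,0,0,0,1],[0,0.002,0.19,0,0,0,1],[0,0.002,0.2,0,0,0,1]]' && python3 -m inch '[[0,0,0.03,0,0,0,1],[0,0,0.07,0,0,0,1],[0,0,0.1,0,0,0,1],[0,0,0.12,0,0,0,1],[0,0,0.135,0,0,0,1]]' && python3 -m inch '[[0,0,0,0,0,0,1],[0,0,0,0,0,0,1],[0,0,0,0,0,0,1]]'
```

```text
time: 31.8
ee_pos: [491.7, -249.1, 68.8]
tcp_rot: [-0.25, 0.968, 0.0, -0.001]
contact_force: [0.2, -0.5, -1.1]
finger_gap: 35.6
gripper_force: 20.0
time: 32.3
ee_pos: [492.1, -249.3, 35.7]
tcp_rot: [-0.25, 0.968, 0.0, -0.0]
contact_force: [-1.0, 0.1, -0.4]
finger_gap: 35.1
gripper_force: 20.0
time: 32.6
ee_pos: [492.5, -249.4, 36.5]
tcp_rot: [-0.251, 0.968, -0.0, 0.0]
contact_force: [-0.5, -0.1, -0.7]
finger_gap: 35.4
gripper_force: 20.0
```

Lowering the last 4 mm, then releasing.

```bash
python3 -m inch '[[0,0,0.005,0,0,0,1],[0,0,0.009,0,0,0,1],[0,0,0.013,0,0,0,1],[0,0,0.017,0,0,0,1],[0,0,0.017,0,0,0,1]]' && python3 -m inch '[[0,0,0,0,0,0,1],[0,0,0,0,0,0,0.1],[0,0,0,0,0,0,-0.2],[0,0,0,0,0,0,-1],[0,0,0,0,0,0,-1]]' && python3 -m inch '[[0,0,0,0,0,0,-1],[0,0,0,0,0,0,-1],[0,0,0,0,0,0,-1],[0,0,0,0,0,0,-1],[0,0,-0.05,0,0,0,-1]]' && python3 -m inch '[[0,0,-0.1,0,0,0,-1],[0,0,-0.25,0,0,0,-1],[0,0,-0.46,0,0,0,-1],[0,0,-0.46,0,0,0,-1],[0,0,-0.46,0,0,0,-1]]' && python3 -c "
from h import *
rows(570,-40,170,119.08)"
```

```text
time: 33.1
ee_pos: [492.3, -249.3, 32.2]
tcp_rot: [-0.25, 0.968, 0.0, 0.0]
contact_force: [-1.5, 1.6, 3.2]
finger_gap: 35.6
gripper_force: 20.0
time: 33.6
ee_pos: [492.3, -249.3, 31.9]
tcp_rot: [-0.251, 0.968, 0.0, 0.0]
contact_force: [-0.3, -0.0, -0.1]
finger_gap: 55.8
gripper_force: 0.0
time: 34.1
ee_pos: [491.2, -248.8, 43.5]
tcp_rot: [-0.251, 0.968, 0.001, -0.001]
contact_force: [0.2, 0.7, 0.2]
finger_gap: 85.7
gripper_force: 0.0
time: 34.6
ee_pos: [493.2, -249.7, 161.6]
tcp_rot: [-0.25, 0.968, -0.001, 0.002]
contact_force: [-0.3, -0.3, -0.4]
finger_gap: 86.9
gripper_force: 0.0
row [-0.676, 0.584, -0.033] [-0.002, 0.002, -0.001]
```

```bash
python3 -m inch '[[-0.676,0.584,-0.03,0,0,0,-1],[-0.676,0.584,-0.03,0,0,0,-1],[-0.676,0.584,-0.03,0,0,0,-1],[-0.676,0.584,-0.03,0,0,0,-1],[-0.676,0.9,-0.03,0,0,0,-1]]' && python3 -m inch '[[0,0.5,-0.1,0,0,0,-1],[0,0.5,-0.1,0,0,0,-1],[0,0.5,-0.1,0,0,0,-1],[0,0.5,-0.1,0,0,0,-1],[0,0.5,-0.1,0,0,0,-1]]' && python3 - <<'E'
from h import *
for n in ("top","scene"):
    p,d=arm.get_image(n); W=cloud(n,d); cv2.imwrite(f"pics/{n}9.png",p[150:400,200:600,::-1])
    for s,c in (("black",(635.9,-168.8)),("yellow",(588.1,-195.2)),("red",(540.8,-221.6)),("blue",(493.1,-248.2))):
        q=W[(np.hypot(W[...,0]-c[0],W[...,1]-c[1])<26)&(d>0)&(W[...,2]>72)&(W[...,2]<120)]
        if len(q): print(n,s,len(q),(q.mean(0)[:2]-c).round(1),"top z",np.percentile(q[:,2],95).round(1))
E
```

```text
time: 35.1
ee_pos: [546.6, -11.6, 165.2]
tcp_rot: [-0.251, 0.968, -0.0, -0.001]
contact_force: [0.1, 0.3, -0.8]
finger_gap: 87.3
gripper_force: 0.0
time: 35.6
ee_pos: [484.3, 94.9, 190.8]
tcp_rot: [-0.251, 0.968, -0.0, -0.001]
contact_force: [-0.1, -0.3, 0.5]
finger_gap: 86.6
gripper_force: 0.0
top black 153 [-0.6 -0.5] top z 87.8
top yellow 180 [-1.8 -0.1] top z 86.0
top red 166 [0.1 0.5] top z 91.0
top blue 194 [1.1 0.3] top z 86.2
scene black 104 [-2.8 -4.2] top z 83.5
scene yellow 123 [-3.6 -3.5] top z 82.0
scene red 147 [-2.4 -3.4] top z 86.4
scene blue 147 [-0.9 -3.3] top z 81.6
```

View pics/top9.png

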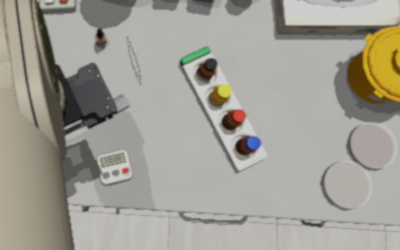

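View pics/scene9.png

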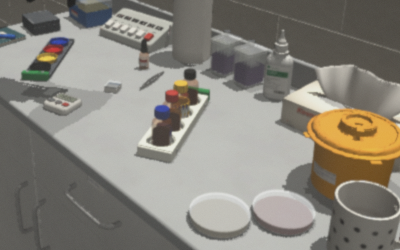

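Both views show all four bottles upright in their wells. From the green end they run black (208,68), yellow (221,95), red (234,120), blue (248,146) in the top crop, each centred within about 2 mm. The arm is clear.

```bash
python3 -m inch '[[0,0,0,0,0,0,-1],[0,0,0,0,0,0,-1],[0,0,0,0,0,0,-1]]' && python3 -c "
from workcell import arm
print(arm.hand_in())"
```

```text
time: 36.0
ee_pos: [484.9, 94.6, 191.4]
tcp_rot: [-0.25, 0.968, 0.0, -0.0]
contact_force: [0.7, -0.5, 0.7]
finger_gap: 87.1
gripper_force: 0.0
the job is handed in; nothing more can be done
None
```

I moved all four bottles into the reagent rack in protocol order from the green end (black, yellow, red, blue), upright and within about 2 mm of their well centres in the final top view, and handed the job in at about 36 s; no verdict was returned.

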